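# Screw the pouring spout onto the glaze dispenser, mouth to the front

### The job

Put the washed pouring spout from the blue mat back on the glaze dispenser: set it over the threaded neck with its mouth a quarter turn counter-clockwise of the front, feel it drop onto its seal, and screw it on clockwise until the seal is gripped and the mouth points straight out to the front over the drip tray. There is no stop, so halt at straight ahead without running on past it; work gently, forcing neither thread nor seal, and then let go. Keep the spout upright, do not knock the dispenser, and leave everything else where it is.

Things in the scene. Friction and masses are not known exactly. Their poses are not given: they have to be found in the camera images.
- dispenser: stainless countertop glaze dispenser, fixed. Origin on the table below the axis of its upright threaded neck; z up; its front (controls, drip tray) faces its own -x. Housing 260 x 200, x from -65 to +195, flat deck at z = 140; round reservoir lid with black ball knob behind the neck, top at z = 187. Drip tray in front, 156 wide, 20 high, x from -218 to -68.
- neck_top (a point): nominal centre of the top of the neck, 173 above the table, axes as the dispenser's. The neck is a steel tube of 30 outer diameter, tapered 1.5 at the top, standing 33 above the deck, with three thread ribs out to 41 diameter. It is shimmed: its true height differs by up to 4 either way, and the angle where its thread begins by up to 13 degrees.
- neck_foot (a point): nominal centre of the top of the orange rubber seal ring (57 diameter) round the neck's foot, 22 below the neck's top; shares the height error. The spout's skirt comes to rest on it. Keep downward pressure under about 10 N.
- spout: loose polished-steel pouring spout, about 0.28 kg, standing on its open skirt on the blue mat. Origin at the centre of the skirt's underside; skirt 52 outer, 43 inner diameter, 30 deep, shoulder at z = 38. The arm leaves along its own -x, 17 thick, at z = 44 to 69.
- spout_flats (a point): on the spout's axis, 58 above its underside: the block with two flats to grip, faces 38 apart across the spout's y, 40 long in x, from z = 38 (just above the wider shoulder) to 74, top at 77. Axes as the spout's.
- spout_mouth (a point): centre of the underside of the black mouth at the arm's end, at (-110, 0, 18) in the spout's frame, axes as the spout's. Finished, it lies straight ahead of the neck: at y = 0 and x = -110 in the dispenser's frame.
- spout_lugs (a point): level of three lugs inside the skirt, 120 degrees apart, 8 above its underside, reaching in to 33 diameter. Right-hand thread, 15 down per turn. Start with the mouth a quarter turn counter-clockwise (from above) of straight ahead: lugs rest on the rib tails; clockwise by up to 45 degrees, pressed lightly, it drops about 5 onto the seal. Other starts engage a third of a turn out.
- seal_ring (a joint): how far the seal is squeezed, m: 0 free, 0.005 at most; about 3 N plus 3 N/mm. The lugs catch 30 to 60 degrees before straight ahead; there the thread has drawn the skirt 1.2 to 2.6 mm in. No stop: the ribs end 25 to 55 degrees beyond. The spout stays by friction when let go.
- glaze_tub: open clear square tub of biscuits, 84 x 84 x 50, on the drip tray, where the spout's mouth will be above it. Origin under its centre.
- tub_a: clear square tub of biscuits, 92 x 92 x 52, on the white board. Origin under its centre.
- jar_a: clear jar of biscuits with pink lid, 76 diameter, 108 high, on the white board. Origin under its centre.
- jar_b: another such jar on the white board.
- funnel: small aluminium funnel, mouth down, 68 diameter, 60 high, on the blue drying mat beside the spout. Origin under its centre.
- lid_pile: pile of pink jar lids, 72 diameter, 46 high, on the white board. Origin under its centre.

How it is judged:
On the way:
1. the spout is upright over the neck, skirt round it, with its mouth still at least a third of a right angle counter-clockwise of straight ahead (horizontal distance between spout and dispenser below 0.004 m and z of spout in the frame of dispenser below 0.163 m and angle between spout's own z axis and vertical below 0.1 rad and y of spout_mouth in the frame of dispenser below -0.06 m), for 0.2 s.
At the end, for the whole second after the job is handed in: the spout stands upright on the neck (axis within 4 mm), screwed down so that the seal is squeezed by more than 0.7 mm, its mouth within 11.5 mm (6 degrees) of straight ahead over the drip tray, let go and at rest (horizontal distance between spout and dispenser below 0.004 m and angle between spout's own z axis and vertical below 0.05 rad and y of spout_mouth in the frame of dispenser between -0.0115 and 0.0115 m and x of spout_mouth in the frame of dispenser below -0.09 m and value of joint seal_ring above 0.0007 m and z of spout in the frame of dispenser below 0.156 m and linear speed of spout below 0.01 m/s and contact force between the fingers and spout below 0.1 N); the robot touches nothing.
It fails at once if the seal is squashed (squeezed by more than 3.8 mm) (value of joint seal_ring above 0.0038 m).
It fails at once if the tightened spout is run more than about 10 degrees past straight ahead (y of spout_mouth in the frame of dispenser above 0.019 m and x of spout_mouth in the frame of dispenser below 0 m and value of joint seal_ring above 0.0008 m).
It fails at once if the spout is tipped over (angle between spout's own z axis and vertical above 0.6 rad).
It fails at once if the spout is forced against the neck or seal, or the robot against the dispenser, with more than 32 N (contact force between any of spout, the fingers, the arm and dispenser above 32 N).
It fails at once if something else is moved by more than 20 mm (distance of any of glaze_tub, tub_a, jar_a, jar_b, funnel, lid_pile from where it was at the start of the episode above 0.02 m).
It also fails if it takes over 58 s, if anything falls off the work surface, if the arm or the gripper's body presses on something with over 40 N, if the wrist force passes 120 N, or if a joint passes its speed limit or range.

### The arm

A 7-joint arm with a two-finger parallel gripper is mounted at the origin on the work surface. World frame = base frame: x ahead of the robot, y to its left, z up, the work surface at z = 0. Lengths are in m, angles in rad, forces in N, time in s.
With the tool pointing down it reaches from about 0.4 to 0.85 m from the base axis. Payload 6.9 kg.
Tool frame: the origin (TCP) lies midway between the tips of the shut fingers; the grasp point (between the pads) lies behind it (ctrl.pinch_z is the z of the grasp point in the tool frame, in m); z points along the fingers, y is the direction in which the jaws open and shut (so a half turn about z gives the same grasp; the last joint's range is limited). The gripper opens to 85 mm and grips with 20 to 120 N. Pads are 22 mm wide; open, the fingers measure 114 mm over their backs; the gripper's body (76 mm by 85 mm) begins 54 mm behind the grasp point. The pads swing forward as they close: fully open they stand 13 mm farther back than shut.
Start: joints at [1.405, 0.507, -0.238, 1.5, 0.126, 1.149, -0.155], TCP at [0.167, -0.602, 0.201] pointing down, gripper open.
Joint ranges: [-3.08, 3.08], [-0.24, 2.05], [-1.43, 1.35], [0, 2.5], [-1.52, 4.66], [0.17, 1.96], [-2.89, 2.89]. Speed limits (rad/s): [2.39, 2.39, 3.14, 3.14, 3.14, 3.14, 3.14].

### API

Orientations are given as a unit quaternion [w, x, y, z].
In Python, from station import ctrl, get_state, vision, ticket, models gives the robot as it stands. Calls block until the motion is done:
- ctrl.movep(position, orientation): joint-space move of the TCP to a pose.
- ctrl.movel(position, frame=None, max_speed=0.15): straight line of the TCP; frame=None keeps the orientation; max_speed is the mean speed in m/s.
- ctrl.set_joints(angles): joint-space move.
- ctrl.ungrasp() and ctrl.close_gripper(force=None): open the fingers fully, or close them until they stop; force is the grip in N (None keeps the last).
- ctrl.pause(seconds).
- ctrl.ik(position, orientation): joint angles nearest the present ones, or None.
- get_state(): the state.
- vision.grab_frame(name): name is "side" or "top" or "wrist"; returns (picture, depth): 384x512x3 uint8, blue, green, red; 384x512 float32, m along the optical axis (not along the pixel's ray), 0 where there is no reading.
- vision.camera_info(name): a dict with "mtx" (3x3 intrinsics, pixels), "dist_coeffs" ([k1, k2, p1, p2, k3] as OpenCV has them; the pictures are not rectified), "R" (3x3) and "t" (3): a world point X has camera coordinates R X + t; the wrist camera has in their place "hand_eye" (4x4, takes a point from camera to tool coordinates, whose origin is the TCP and whose axes are the flange's). Camera axes: x right, y down, z forward; pixel columns grow to the right and rows downward; lengths in m; the calibration is good to about 2 mm. A picture is of the moment at which its call begins: read the wrist's pose just before it. camera_info takes no time and is no camera call.
A pose or a line that the arm cannot do raises ctrl.Unreachable and nothing moves.
- ticket.close_job(): hands the job in, once; it reports no verdict.
Trained networks look in the newest picture that a camera, given by its name, has taken for a name from the list of things; names that differ only in an ending like _2 or _b are one class to them, and where a whole thing is asked for, a point or a joint stands for the part that bears it (a point fixed in the world has none). Each returns a list of dicts, best first, with "p" (0 to 1); they miss things now and then, are a little off and sometimes report something else, mostly with a low value. They report only what shows in the picture. A call takes as long as a camera call.
- models.recognise(camera, target): "point" ([column, row] in pixels, amid what is visible of it).
- models.masks_of(camera, target): "mask" (384x512 bool, what is visible of it) and "point" ([column, row] in pixels, amid what is visible of it).
The state is a dict: "time": time; "qpos": joint angles; "qd": joint speeds; "tau": joint torques, N m; "tcp_pos": TCP position; "eef_rot": TCP orientation; "contact_force": force on the tool from outside, world axes, zero at the start; "wrist_torque": the same for the moment, N m; "width": finger opening in m.
Only numpy, scipy, OpenCV 4.12 (cv2) and the standard library are available. Lean on these libraries where they do the work, as an engineer would, in place of code of your own. Each camera call takes 0.05 s, during which the arm holds its last target. There are 200 camera calls.

## Working session

There is one attempt and no reset: what is moved stays moved. The work goes in short steps, each a Python script; the robot and the scene stay as the last script left them, time stands still between calls to the robot, and variables do not carry over. Pictures are saved under pics/ and viewed, about 8 in all and at most 12, crops included, and the job is handed in when it is done.

```bash
ls; mkdir -p pics; python3 - <<'E'
from station import ctrl,get_state,vision,models
import cv2,numpy as np
s=get_state();print(s['time'],s['tcp_pos'],s['eef_rot'],s['width'],ctrl.pinch_z)
ims=[]
for c in ['top','side']:
    im,d=vision.grab_frame(c);np.savez(f'{c}.npz',im=im,d=d)
    cv2.imwrite(f'pics/{c}0.png',im)
    i=vision.camera_info(c);print(c,i)
    for t in ['spout','spout_flats','spout_mouth','dispenser','neck_top','seal_ring']:
        r=models.recognise(c,t)
        print(t,[(np.round(x['point'],1).tolist(),round(float(x['p']),2)) for x in r[:2]])
print(vision.camera_info('wrist'))
E
```

```text
pics
0.0 [ 0.1669459  -0.60169234  0.19983532] [-8.96582714e-04  9.90845862e-01  1.34995009e-01 -1.46882143e-04] 0.0856407992097914 -0.0187
top {'mtx': array([[368.47060326,   0.        , 253.54818006],
       [  0.        , 368.47060326, 192.52156665],
       [  0.        ,   0.        ,   1.        ]]), 'dist_coeffs': array([0.0041626, 0.       , 0.       , 0.       , 0.       ]), 'R': array([[-1.48800938e-02, -9.99888886e-01, -8.93807381e-04],
       [-9.79992126e-01,  1.47614251e-02, -1.98488117e-01],
       [ 1.98479256e-01, -2.07759761e-03, -9.80102887e-01]]), 't': array([0.00672017, 0.50794468, 1.06054536])}
spout [([160.0, 217.0], 0.9)]
spout_flats [([158.1, 218.2], 0.62)]
spout_mouth [([157.5, 219.8], 0.73)]
dispenser [([251.8, 161.5], 0.55)]
neck_top [([248.3, 156.5], 0.9), ([157.7, 215.9], 0.25)]
seal_ring [([258.1, 165.2], 0.68)]
side {'mtx': array([[362.66228125,   0.        , 253.27242902],
       [  0.        , 362.66228125, 185.94890292],
       [  0.        ,   0.        ,   1.        ]]), 'dist_coeffs': array([-0.08752815,  0.        ,  0.        ,  0.        ,  0. 
[... 330 characters left out ...]
]
neck_top [([298.4, 196.0], 0.81)]
seal_ring [([287.8, 175.4], 0.68), ([252.0, 335.2], 0.17)]
{'mtx': array([[338.76020316,   0.        , 257.70712584],
       [  0.        , 338.76020316, 188.64930628],
       [  0.        ,   0.        ,   1.        ]]), 'dist_coeffs': array([-0.03997164,  0.        ,  0.        ,  0.        ,  0.        ]), 'hand_eye': array([[-4.03041166e-04, -9.47206495e-01, -3.20623913e-01,
         8.32639989e-02],
       [ 9.99999713e-01, -5.87539913e-04,  4.78693462e-04,
        -7.05706590e-04],
       [-6.41800902e-04, -3.20623628e-01,  9.47206460e-01,
        -1.71820276e-01],
       [ 0.00000000e+00,  0.00000000e+00,  0.00000000e+00,
         1.00000000e+00]])}
```

```bash
python3 - <<'E'
import cv2,numpy as np
a=np.load('top.npz');b=np.load('side.npz')
x=cv2.resize(a['im'][90:330,90:410],None,fx=2.4,fy=2.4,interpolation=cv2.INTER_CUBIC)
cv2.imwrite('pics/top1.png',x)
x=cv2.resize(b['im'][60:300,130:450],None,fx=2.4,fy=2.4,interpolation=cv2.INTER_CUBIC)
cv2.imwrite('pics/side1.png',x)
E
```

```text
(no output)
```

View pics/top1.png

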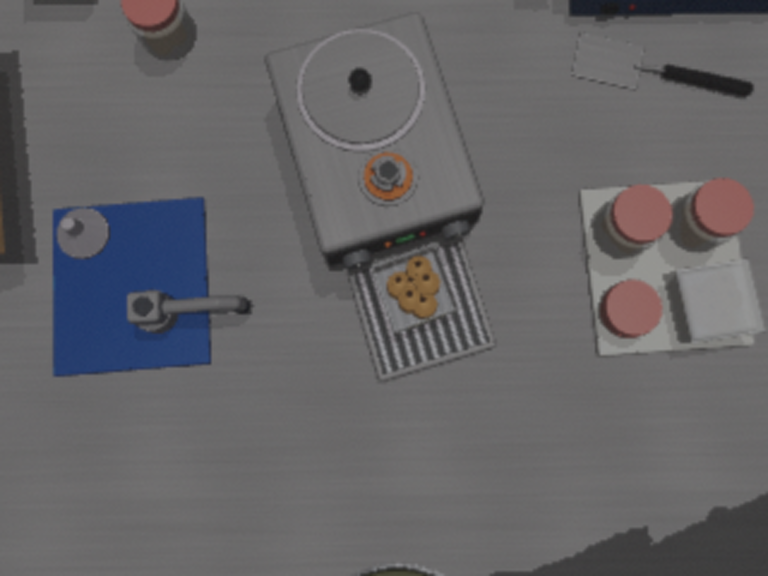

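View pics/side1.png

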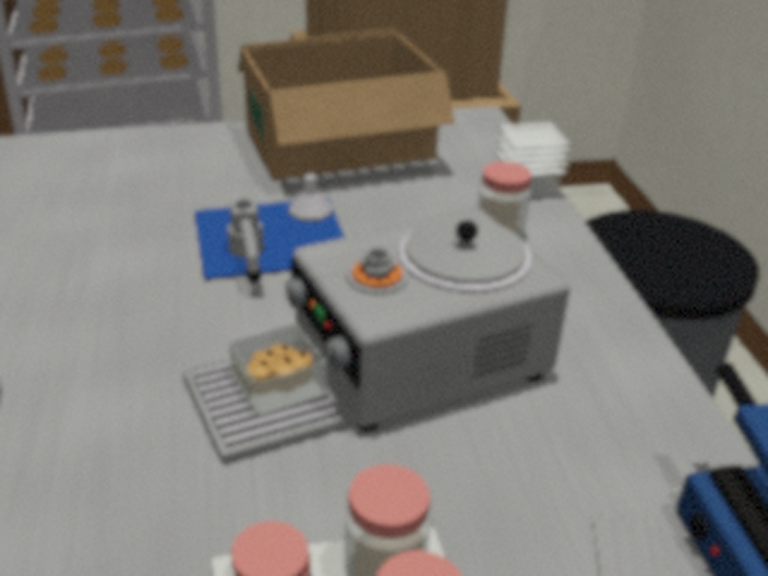

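The top view shows the spout on the mat: flats at about (151,218) full-frame, mouth at about (193,217). The dispenser neck is at about (252,163), with the dispenser tilted about 16° and its front facing the robot. The side view agrees.

```bash
cat > h.py <<'E'
import numpy as np,cv2
from station import ctrl,get_state,vision,models,ticket
from scipy.spatial.transform import Rotation as Ro
def cam(name,st=None):
    i=vision.camera_info(name)
    if name=='wrist':
        q=st['eef_rot'];T=np.eye(4);T[:3,:3]=Ro.from_quat([q[1],q[2],q[3],q[0]]).as_matrix();T[:3,3]=st['tcp_pos']
        T=T@i['hand_eye'];R=T[:3,:3].T;return i['mtx'],i['dist_coeffs'],R,-R@T[:3,3]
    return i['mtx'],i['dist_coeffs'],i['R'],i['t']
def rays(c,px):
    u=cv2.undistortPoints(np.float64(px).reshape(-1,1,2),c[0],c[1]).reshape(-1,2)
    return np.c_[u,np.ones(len(u))]
def atz(c,px,z):
    r=rays(c,px)@c[2]; o=-c[2].T@c[3]
    return o+r*((z-o[2])/r[:,2])[:,None]
def cloud(c,d):
    v,u=np.nonzero(d>0);r=rays(c,np.c_[u,v]);return (r*d[v,u][:,None]-c[3])@c[2],u,v
def down(yaw): # tool z down, tool x at world angle yaw
    q=(Ro.from_euler('z',yaw)*Ro.from_euler('x',np.pi)).as_quat();return [q[3],q[0],q[1],q[2]]
def orange(im):
    h=cv2.cvtColor(im,cv2.COLOR_BGR2HSV)
    return (h[...,0]>3)&(h[...,0]<20)&(h[...,1]>150)&(h[...,2]>90)
def wr(a): return (a+np.pi)%(2*np.pi)-np.pi
E
python3 - <<'E'
from h import *
f=lambda p:np.array(p)/2.4+90-0.3
ct=cam('top');D=np.load('top.npz')
C=atz(ct,f([(267,57),(418,14),(482,207),(327,248)]),.14);print('deck',C.round(3))
e=[C[1]-C[2],C[0]-C[3]];print('yaw',[np.arctan2(x[1],x[0]) for x in e],[np.hypot(*x[:2]) for x in e])
e=[C[0]-C[1],C[3]-C[2]];print('yaw',[np.arctan2(x[1],x[0])-np.pi/2 for x in e],[np.hypot(*x[:2]) for x in e])
for n in ['top','side']:
    d=np.load(n+'.npz');c=cam(n);m=orange(d['im'])
    k,l,s,cc=cv2.connectedComponentsWithStats(m.astype(np.uint8))
    for i in range(1,k):
        if s[i,4]>25: print(n,'orange',s[i],cc[i],atz(c,[cc[i]],.151).round(3))
P,u,v=cloud(ct,D['d'])
s=(P[:,0]<.6)&(P[:,1]>.1)&(P[:,1]<.33)&(P[:,2]>.04)&(P[:,0]>.3)
print('spout pts',s.sum());
t=s&(P[:,2]>.07);print('top',P[t].mean(0),P[t].min(0),P[t].max(0),t.sum())
print(atz(ct,f([(147,308)]),.075),atz(ct,f([(247,305)]),.03))
n=np.hypot(*(P[:,:2]-atz(ct,[f((388,177))],.151)[0,:2]).T)<.04
print('neck z',np.percentile(P[n,2],[5,25,50,75,90,98]),'deck z',np.median(P[(P[:,2]>.12)&(P[:,2]<.15),2]))
E
```

```text
deck [[ 0.726  0.148  0.14 ]
 [ 0.779 -0.035  0.14 ]
 [ 0.536 -0.105  0.14 ]
 [ 0.49   0.076  0.14 ]]
yaw [np.float64(0.2785947662573821), np.float64(0.2973199773885165)] [np.float64(0.2530001294156218), np.float64(0.24697062608754378)]
yaw [np.float64(0.28200400864245667), np.float64(0.24947924851288317)] [np.float64(0.19080664985492646), np.float64(0.1862601761675962)]
top orange [243 159  18  14  64] [251.03125  167.515625] [[0.559 0.005 0.151]]
side orange [278 171  18   8  67] [286.3880597  175.35820896] [[ 0.568 -0.015  0.151]]
spout pts 513
top [0.45708696 0.24771732 0.08809087] [0.41414713 0.10063135 0.07007443] [0.59991804 0.32066051 0.14503665] 377
[[0.43190227 0.29868782 0.075     ]] [[0.43991393 0.1850316  0.03      ]]
neck z [0.13892474 0.14234581 0.14704194 0.15878146 0.17033038 0.1732994 ] deck z 0.13933922688226735
```

```bash
python3 - <<'E'
from h import *
sp=[.432,.299];nk=[.561,-.001]
for k in (0,np.pi):
    for nm,p,z,yw in [('look',sp,.15,1.64),('grasp',sp,.043,1.64),('lift',sp,.26,1.64),('over',nk,.26,.28+1.57),('start',nk,.2,.28+1.57),('mid',nk,.195,.28+.78),('end',nk,.19,.28),('end+',nk,.19,.1)]:
        q=ctrl.ik([*p,z],down(yw-k)); print(k>0,nm,None if q is None else np.round(q,2))
E
```

```text
False look [ 0.09  0.65 -1.23  1.83  0.67  1.16 -1.3 ]
False grasp [ 0.04  0.82 -1.19  1.95  0.9   1.04 -1.5 ]
False lift [ 0.13  0.53 -1.28  1.65  0.52  1.35 -1.15]
False over [ 0.56  0.48 -0.97  1.57  0.41  1.31 -0.18]
False start [ 0.53  0.52 -0.92  1.67  0.44  1.17 -0.21]
False mid [ 0.46  0.49 -0.78  1.68  0.38  1.13 -0.93]
False end [ 0.39  0.47 -0.66  1.69  0.31  1.1  -1.65]
False end+ [ 0.37  0.46 -0.63  1.69  0.3   1.09 -1.82]
True look [ 0.09  0.65 -1.23  1.83  0.67  1.16  1.84]
True grasp [ 0.05  0.84 -1.23  1.95  0.93  1.07  1.61]
True lift [ 0.11  0.51 -1.22  1.65  0.49  1.33  2.02]
True over [-0.7   0.58  1.15  1.58 -0.54  1.34 -2.34]
True start [-0.69  0.64  1.15  1.68 -0.62  1.23 -2.26]
True mid [ 0.67  0.65 -1.23  1.67  0.63  1.28  1.94]
True end [ 0.66  0.65 -1.23  1.68  0.64  1.27  1.16]
True end+ [ 0.61  0.59 -1.09  1.68  0.56  1.21  1.06]
```

```bash
python3 - <<'E'
from h import *
def look(tag,p,yw):
    ctrl.movep(p,down(yw)); ctrl.pause(.3)
    s=get_state();im,d=vision.grab_frame('wrist')
    np.savez(tag+'.npz',im=im,d=d,tcp_pos=s['tcp_pos'],eef_rot=s['eef_rot'])
    cv2.imwrite(f'pics/{tag}.png',im);print(tag,s['time'],s['tcp_pos'].round(4),s['contact_force'].round(2)); return im,d,cam('wrist',s)
for tag,yw in [('n1',.28),('n2',1.85)]:
    im,d,c=look(tag,[.561,-.001,.27],yw)
    m=orange(im);k,l,s,cc=cv2.connectedComponentsWithStats(m.astype(np.uint8));i=1+s[1:,4].argmax()
    y,x=np.nonzero(l==i);h=cv2.convexHull(np.c_[x,y]);P=atz(c,h.reshape(-1,2)+0.,.151)[:,:2]
    (a,b),r=cv2.minEnclosingCircle(P.astype(np.float32));print('ring',s[i],a,b,r)
    W,u,v=cloud(c,d);n=np.hypot(W[:,0]-a,W[:,1]-b)
    z=W[n<.016,2];print('neck z',np.percentile(z,[50,75,90,98]));
    t=W[(n<.02)&(W[:,2]>np.percentile(z,90)-.003)];print('top pts',len(t),t.mean(0),(t.min(0)+t.max(0))/2)
    print('deck',np.median(W[(n>.045)&(n<.06),2]),'seal z',np.percentile(W[(n>.022)&(n<.027),2],[25,50,75]))
look('s1',[.432,.299,.17],1.64)
a=np.hstack([cv2.imread(f'pics/{t}.png') for t in('n2','s1')]);cv2.imwrite('pics/ns.png',cv2.resize(a,(800,300)))
E
```

```text
n1 3.5583 [ 0.561  -0.0013  0.27  ] [-0.2   0.97 -0.68]
ring [ 226  125   63   62 1260] 0.5743312239646912 0.004324411042034626 0.027951795607805252
neck z [0.37416854 0.37734223 0.37874293 0.37967915]
top pts 1622 [0.57191988 0.00352031 0.37808913] [0.57116831 0.00437835 0.38064649]
deck 0.33394735146965804 seal z [0.14780242 0.37775703 0.38228436]
n2 5.1417 [ 0.561  -0.0009  0.2701] [ 0.12  0.13 -0.34]
ring [ 132  118   61   46 1506] 0.4737469255924225 -8.568307384848595e-05 0.027443844825029373
neck z [0.05228244 0.05576905 0.05920577 0.06942026]
top pts 717 [ 0.48533662 -0.00641568  0.27022219] [ 0.47387847 -0.00120361  0.21511189]
deck 0.31738222801204236 seal z [0.35669475 0.36777115 0.3749181 ]
s1 6.7833 [0.4325 0.2984 0.17  ] [-0.23  0.45  0.52]
```

View pics/n2.png

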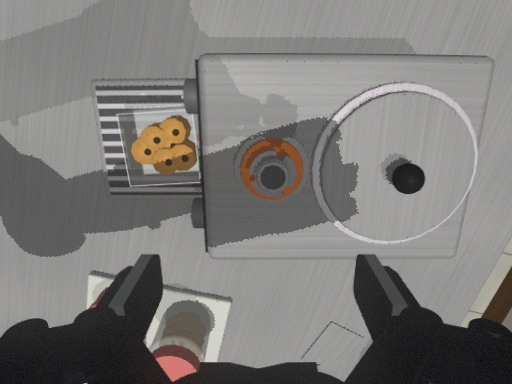

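View pics/s1.png

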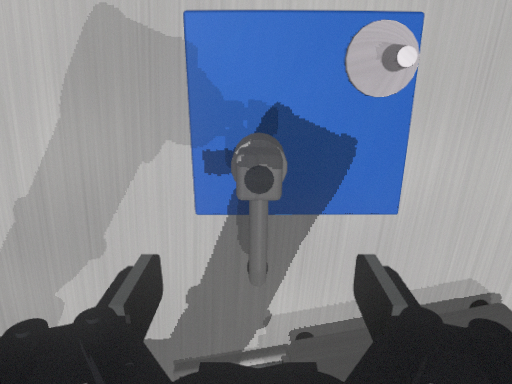

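The n2 view shows the neck and seal at about (272,170), the knob at (408,178), the deck corners, and the tray to the left. The s1 view shows the spout top at (259,180), the mouth at about (258,270), and the funnel well clear at (383,58).

```bash
python3 - <<'E'
from h import *
for tag in ('n1','n2'):
    D=dict(np.load(tag+'.npz'));c=cam('wrist',D);im=D['im']
    h=cv2.cvtColor(im,cv2.COLOR_BGR2HSV);m=(h[...,0]<20)&(h[...,1]>140)&(h[...,2]>40)
    v,u=np.nonzero(m);G=atz(c,np.c_[u,v]+0.,.151);k=np.hypot(G[:,0]-.57,G[:,1]-.002)<.045
    P=G[k,:2].astype(np.float32);(a,b),r=cv2.minEnclosingCircle(P);e=cv2.fitEllipse(cv2.convexHull(P));print(tag,'ring',a,b,r,e)
    W,u,v=cloud(c,D['d']);W=W[W[:,2]<.2];n=np.hypot(W[:,0]-a,W[:,1]-b)
    dk=W[(n<.3)&(abs(W[:,2]-.14)<.006)];print('deck z',np.median(dk[:,2]),cv2.minAreaRect(dk[:,:2].astype(np.float32)),np.percentile(dk[:,0],[.2,99.8]))
    z=W[n<.02];zt=np.percentile(z[:,2],90);t=z[abs(z[:,2]-zt)<.004];print('neck z',zt,len(t),t.mean(0),cv2.minEnclosingCircle(t[:,:2].astype(np.float32)))
    print('seal z',np.percentile(W[(n>.023)&(n<.027),2],[25,50,75]))
    kn=(h[...,2]<50);v,u=np.nonzero(kn);G=atz(c,np.c_[u,v]+0.,.178)[:,:2];q=np.hypot(G[:,0]-a-.1*np.cos(.28),G[:,1]-b-.1*np.sin(.28))<.035
    if q.sum()>30:
        g=np.median(G[q],0);print('knob',g,q.sum(),'yaw',np.arctan2(g[1]-b,g[0]-a),np.hypot(g[1]-b,g[0]-a))
    # yaw from hough-ish: lines
    ls=cv2.createLineSegmentDetector().detect(cv2.cvtColor(im,cv2.COLOR_BGR2GRAY))[0][:,0]
    for l in ls:
        if np.hypot(l[2]-l[0],l[3]-l[1])>60:
            for zz in (.14,):
                A=atz(c,l.reshape(2,2),zz);d=A[1]-A[0];an=(np.arctan2(d[1],d[0])+np.pi/4)%(np.pi/2)-np.pi/4
                if abs(an-.28)<.15:print('line',l.round(0),A[:,:2].round(3).ravel(),round(an,3))
D=dict(np.load('s1.npz'));c=cam('wrist',D)
W,u,v=cloud(c,D['d']);im=D['im'];a=np.array([.432,.299])
k=(W[:,2]<.1)&(W[:,2]>.012)&(abs(W[:,0]-.43)<.07)&(W[:,1]<.34)&(W[:,1]>.15);S=W[k]
t=S[S[:,2]>.068];print('top z',np.median(t[:,2]),t[:,2].max(),len(t),t.mean(0),cv2.minAreaRect(t[:,:2].astype(np.float32)))
print('arm');
for lo in np.arange(.17,.3,.02):
    q=S[(S[:,1]>lo)&(S[:,1]<lo+.02)&(S[:,2]>.03)]
    if len(q)>5:print(lo.round(2),q[:,0].mean().round(4),((q[:,0].min()+q[:,0].max())/2).round(4),len(q),q[:,2].max().round(3))
k=models.masks_of('wrist','spout');print([(x['p'],x['point']) for x in k])
E
```

```text
n1 ring 0.574636697769165 0.003161005675792694 0.027961349114775658 ((0.5748329758644104, 0.0030746362172067165), (0.05509360507130623, 0.05530638247728348), 80.97494506835938)
deck z 0.13868601760175492 ((0.6055252552032471, 0.011861860752105713), (0.19083553552627563, 0.1975054293870926), 16.047943115234375) [0.49369219 0.71961433]
neck z 0.17049012741345984 989 [0.57455058 0.00318063 0.16959504] ((0.5739238858222961, 0.00318541401065886), 0.01515064388513565)
seal z [0.14722943 0.14774336 0.14818802]
knob [0.68042145 0.03293822] 927 yaw 0.274388644791875 0.10989583924549863
line [291. 278. 293. 217.] [ 0.458 -0.067  0.525 -0.048] 0.282
line [163. 215. 227. 216.] [0.491 0.074 0.508 0.014] 0.27
line [141.  63. 135.   1.] [0.623 0.119 0.669 0.132] 0.282
line [151. 166. 143.  86.] [0.537 0.094 0.606 0.114] 0.281
line [378.   1. 372.  62.] [ 0.723 -0.056  0.678 -0.069] 0.28
line [371.  71. 364. 147.] [ 0.671 -0.071  0.608 -0.089] 0.281
line [144.  52. 154. 157.] [0.633 0.118 0.546 0.093] 0.278
n2 ring 0.5728269219398499 0.005163946188986301 0.028013154864311218 ((0.5726265907287598, 0.
[... 1395 characters left out ...]
3
line [182.  80.  92.  81.] [0.478 0.057 0.403 0.036] 0.282
line [469. 192. 456. 256.] [ 0.763  0.034  0.782 -0.033] 0.276
line [495.  64. 479. 143.] [0.731 0.145 0.75  0.079] 0.28
line [353. 259. 213. 259.] [ 0.681 -0.065  0.544 -0.104] 0.277
line [214. 256. 353. 256.] [ 0.545 -0.101  0.68  -0.062] 0.283
top z 0.0793420448135234 0.08595825390644977 3398 [0.43467963 0.28077589 0.07721983] ((0.4358724057674408, 0.2587066888809204), (0.037562910467386246, 0.12681636214256287), 2.7910404205322266)
arm
0.19 0.4387 0.4394 225 0.074
0.21 0.438 0.4382 356 0.076
0.23 0.4368 0.4369 382 0.074
0.25 0.4359 0.436 413 0.072
0.27 0.434 0.434 496 0.082
0.29 0.4333 0.4336 1246 0.086
[(0.84, [256.4, 181.7])]
```

```bash
python3 - <<'E'
from h import *
D=dict(np.load('s1.npz'));c=cam('wrist',D);g=cv2.cvtColor(D['im'],cv2.COLOR_BGR2GRAY)
cr=g[120:300,210:310];cv2.imwrite('pics/s1c.png',cv2.resize(cr,None,fx=3.3,fy=3.3,interpolation=cv2.INTER_CUBIC))
W,u,v=cloud(c,D['d']);
k=(W[:,2]>.0715)&(W[:,2]<.1)&(abs(W[:,0]-.433)<.03)&(abs(W[:,1]-.3)<.03);t=W[k]
print('yrange',np.percentile(t[:,1],[0,1,2,50,98,99,100]).round(4),'x',np.percentile(t[:,0],[0,1,99,100]).round(4))
hq,e=np.histogram(t[:,1],bins=np.arange(.27,.331,.003));print(hq)
print('median z',np.median(t[:,2]),[np.median(t[(t[:,1]>a)&(t[:,1]<a+.003),2]).round(4) if ((t[:,1]>a)&(t[:,1]<a+.003)).any() else 0 for a in e[:-1]])
print('dark cap',)
m=np.zeros_like(g);m[165:196,243:276]=(g[165:196,243:276]<62);n,l,s,cc=cv2.connectedComponentsWithStats(m);i=1+s[1:,4].argmax();print(s[i],cc[i],atz(c,[cc[i]],.077))
m=models.masks_of('wrist','spout')
E
```

```text
yrange [0.2824 0.2835 0.2844 0.3047 0.3216 0.3219 0.3226] x [0.4142 0.4152 0.452  0.4532]
[  0   0   0   0  73 135 148 146 156 159 166 176 159 182 182 179 205  91
   0   0]
median z 0.08054046468368951 [0, 0, 0, 0, np.float64(0.0793), np.float64(0.0802), np.float64(0.0805), np.float64(0.0812), np.float64(0.0826), np.float64(0.083), np.float64(0.0831), np.float64(0.083), np.float64(0.0827), np.float64(0.0812), np.float64(0.0804), np.float64(0.0804), np.float64(0.0791), np.float64(0.0756), 0, 0]
dark cap
[247 166  26  11 120] [259.45833333 170.39166667] [[0.4338687  0.30773775 0.077     ]]
```

View pics/s1c.png

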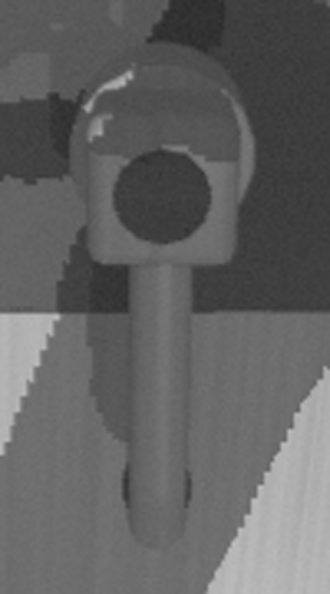

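```bash
python3 - <<'E'
from h import *
D=dict(np.load('s1.npz'));c=cam('wrist',D)
print('cap',atz(c,[(258.9,179.4)],.082))
W,u,v=cloud(c,D['d']);b=D['im'][v,u].astype(int);m=(b[:,0]>b[:,2]+60)
print('mat z',np.median(W[m,2]),'table',np.median(W[(~m)&(W[:,2]<.02)&(W[:,2]>-.02)&(W[:,0]<.4),2]))
p=[.4333,.3005]
ctrl.movep([*p,.13],down(1.622))
ctrl.movel([*p,.043],max_speed=.1)
print(get_state()['contact_force'].round(2))
ctrl.close_gripper(50);s=get_state();print(s['time'],s['width'],s['contact_force'].round(2),s['tcp_pos'])
ctrl.movel([*p,.10],max_speed=.1);ctrl.pause(.3);s=get_state();print(s['time'],s['width'],s['contact_force'].round(2),s['wrist_torque'].round(3))
im,d=vision.grab_frame('top');np.savez('top2.npz',im=im,d=d);i2,_=vision.grab_frame('wrist')
cv2.imwrite('pics/g.png',np.hstack([cv2.resize(im[150:310,90:250],(384,384)),i2[:,100:]]))
E
```

```text
cap [[0.4338191 0.3016219 0.082    ]]
mat z 0.006589795836581513 table -0.0012581907835035734
[-0.29 -0.78  1.  ]
8.7417 0.0362833201735675 [-1.51 -1.18  5.77] [0.43340701 0.30052527 0.04356637]
9.7583 0.03631938954396071 [-0.43 -0.4  -2.14] [ 0.119  0.03  -0.002]
```

View pics/g.png

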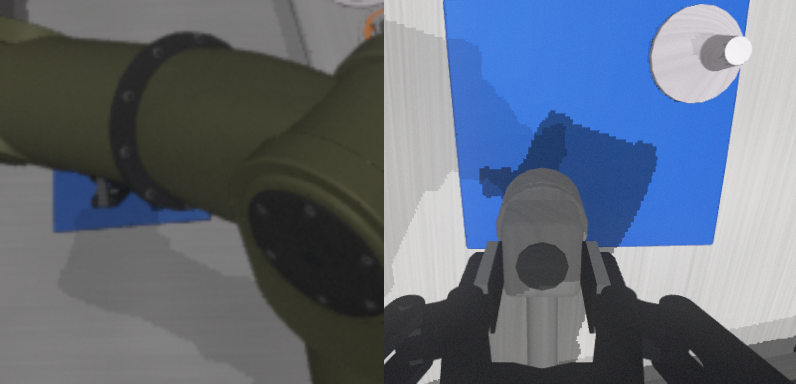

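The spout is gripped squarely, with the cap centred between the fingers and the arm hanging away from the camera.

```bash
cat >> h.py <<'E'
N=np.array([.5727,.0031]);YD=.280
def fz(n=1):
    r=[]
    for _ in range(n):
        r.append(get_state()['contact_force']); 
        if n>1: ctrl.pause(.02)
    return np.mean(r,0)
E
python3 - <<'E'
from h import *
s=get_state();c=cam('wrist',s);print('cap in hand',atz(c,[(258,266)],s['tcp_pos'][2]+.041),s['tcp_pos'])
ctrl.movel([.4333,.3005,.26],max_speed=.2)
ctrl.movep([*N,.255],down(YD+np.pi/2));print(get_state()['time'])
ctrl.movel([*N,.212],max_speed=.08);ctrl.pause(.3)
b=fz(5);s=get_state();print(s['time'],'base',b.round(2),s['tcp_pos'].round(4),s['wrist_torque'].round(3));np.save('b.npy',b)
for dz in (.002,.004,.006):
    ctrl.movel([*N,.212-dz],max_speed=.02);t=get_state();f=fz(2)-b;print(t['time'],t['tcp_pos'].round(4),f.round(2))
    if f[2]>3:break
im,d=vision.grab_frame('side');cv2.imwrite('pics/sd.png',cv2.resize(im[80:240,200:400],(800,640))[:600])
E
```

```text
cap in hand [[0.43371671 0.30334611 0.14072597]] [0.43314751 0.30048708 0.09972597]
12.05
13.125 base [-0.12  0.   -2.44] [0.5728 0.0031 0.2122] [0.029 0.055 0.011]
13.375 [0.5726 0.003  0.2098] [ 0.16 -0.06  0.09]
13.6583 [0.5726 0.003  0.2078] [0.65 0.04 0.78]
13.9417 [0.5726 0.003  0.2058] [ 0.44 -0.15  0.57]
```

View pics/sd.png

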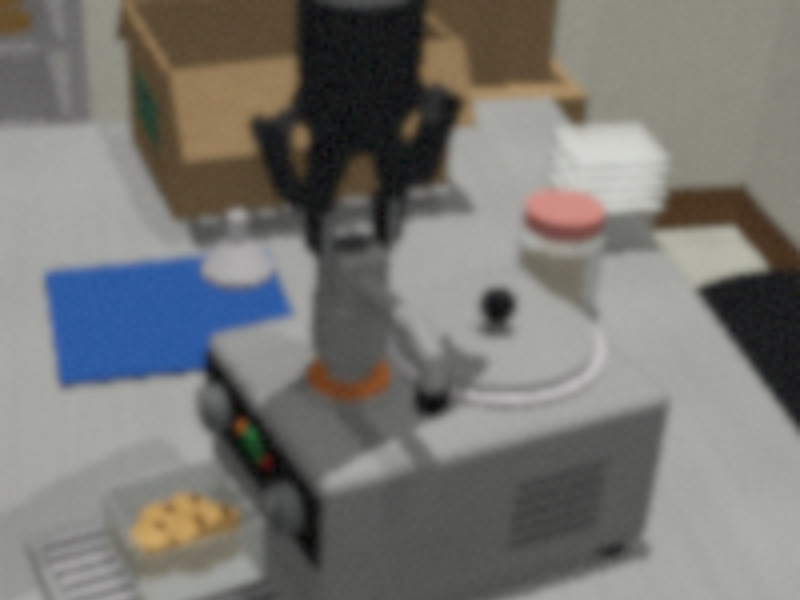

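The spout sits centred over the orange ring with the mouth to the dispenser's side, as intended. I'll carry on down with force checks.

```bash
python3 - <<'E'
from h import *
b=np.load('b.npy');z=.206
while z>.184:
    z-=.001;ctrl.movel([*N,z],max_speed=.02);f=fz(2)-b;s=get_state();print(round(s['time'],2),s['tcp_pos'].round(4),f.round(2),(s['wrist_torque']).round(2))
    if f[2]>4 or np.hypot(*f[:2])>5:break
E
```

```text
14.31 [0.5727 0.0031 0.205 ] [ 0.56  0.58 -0.16] [ 0.03  0.06 -0.02]
14.59 [0.5727 0.0031 0.2039] [0.31 0.42 0.28] [0.04 0.01 0.07]
14.88 [0.5727 0.0031 0.2029] [0.25 0.26 0.04] [-0.03  0.02 -0.01]
15.16 [0.5727 0.0031 0.202 ] [ 0.17  0.02 -0.11] [-0.    0.02 -0.02]
15.44 [0.5727 0.0031 0.2009] [-0.4   0.89  0.24] [ 0.07 -0.01  0.01]
15.72 [0.5727 0.0031 0.2   ] [-0.07  0.34 -0.32] [ 0.03 -0.02  0.02]
16.01 [0.5727 0.0031 0.1989] [-0.21 -0.44  0.09] [ 0.06 -0.01 -0.  ]
16.29 [0.5726 0.0031 0.198 ] [ 0.79 -0.06  0.06] [ 0.   -0.    0.02]
16.57 [0.5727 0.0031 0.1969] [0.38 0.5  0.17] [ 0.07 -0.03  0.02]
16.86 [0.5727 0.0031 0.196 ] [0.51 0.41 0.43] [0.04 0.02 0.05]
17.14 [0.5727 0.0031 0.1949] [-0.1   0.88 -0.01] [-0.01 -0.03  0.02]
17.43 [0.5727 0.0031 0.194 ] [ 0.14 -0.89  0.23] [-0.01  0.   -0.06]
17.71 [0.5726 0.0031 0.1929] [ 0.67  0.07 -0.12] [ 0.05 -0.    0.03]
17.99 [0.5727 0.0031 0.192 ] [ 0.08  0.45 -0.36] [0.05 0.03 0.02]
18.27 [0.5727 0.003  0.191 ] [ 0.05 -0.7  -0.25] [-0.02 -0.04 -0.03]
18.56 [0.5727 0.0032 0.19  ] [ 0.25 -0.54  0.55] [ 0.04 -0.01 -0.02]
18.84 [0.5728 0.0032 0.1896] [-1.85  0.28  7.44] [-0.06  0.42  0.  ]
```

```bash
cat >> h.py <<'E'
def step(a,z,b):  # a: spout angle ccw of straight ahead, deg
    ctrl.movel([*N,z],down(YD+np.radians(a)),max_speed=.02)
    s=get_state();f=(s['contact_force']+fz(1))/2-b
    print(round(s['time'],2),a,'z',round(z*1e3,2),round(s['tcp_pos'][2]*1e3,2),'f',f.round(1),'t',s['wrist_torque'].round(2),'w',round(s['width']*1e3,1));return f
E
python3 - <<'E'
from h import *
b=np.load('b.npy');z=.1893;a=90.;i=0;f=step(a,z,b)
while a>46 and i<28:
    i+=1
    if f[2]<1.5: z-=.0008
    else:
        z-=np.clip((4-f[2])/20,-.4,.3)*1e-3; 
        if z<.186 : break
        a-=4
    f=step(a,z,b)
    if f[2]>14 or np.hypot(*f[:2])>10: print('stop');break
E
```

```text
19.09 90.0 z 189.3 189.55 f [-1.6 -0.1  7.1] t [-0.02  0.32 -0.02] w 36.5
19.34 86.0 z 189.46 189.47 f [ 0.5 -0.3  3.7] t [ 0.14 -0.2  -0.1 ] w 36.4
19.59 82.0 z 189.44 189.37 f [0.1 0.6 3.4] t [ 0.1  -0.37 -0.03] w 36.9
19.84 78.0 z 189.41 189.03 f [ 0.6 -0.1  1.3] t [ 0.03 -0.11  0.04] w 36.3
20.09 78.0 z 188.61 188.67 f [-0.7  1.4  4.5] t [-0.07  0.14 -0.01] w 36.0
20.34 74.0 z 188.64 188.3 f [ 0.6  0.1 -0.2] t [ 0.04 -0.02  0.04] w 36.1
20.59 74.0 z 187.84 187.6 f [ 0.5 -0.4 -0.3] t [-0.02  0.03 -0.04] w 36.4
20.84 74.0 z 187.04 186.93 f [ 0.5 -1.4 -0.1] t [-0.   -0.06 -0.04] w 36.1
21.09 74.0 z 186.24 186.18 f [ 0.2 -1.2 -0.1] t [-0.03 -0.03 -0.  ] w 36.3
21.34 74.0 z 185.44 185.42 f [-0.4 -0.6 -0.7] t [ 0.02 -0.    0.04] w 36.5
21.59 74.0 z 184.64 184.73 f [0.3 0.2 0.6] t [ 0.02  0.05 -0.03] w 36.2
21.84 74.0 z 183.84 184.19 f [-1.   0.5  4.6] t [0.02 0.25 0.02] w 36.5
```

The spout dropped 5 mm and is resting on the seal. Next I screw it on with force-following.

```bash
python3 - <<'E'
from h import *
b=np.load('b.npy');z=.1839;a=74.;f=step(a,z,b)
while a>21:
    a-=3
    z-=np.clip((3.5-f[2])/20,-.25,.3)*1e-3
    f=step(a,z,b)
    if abs(f[2])>12 or np.hypot(*f[:2])>10 or z<.1805: print('stop');break
E
```

```text
22.09 74.0 z 183.9 184.1 f [-1.   0.3  4.5] t [0.09 0.16 0.02] w 36.2
22.34 71.0 z 183.95 184.11 f [0.9 0.1 4.4] t [ 0.13  0.01 -0.06] w 36.3
22.59 68.0 z 183.99 184.09 f [-0.2 -0.2  3.7] t [-0.   -0.08 -0.06] w 36.0
22.84 65.0 z 184.0 184.08 f [0.1 0.9 4.2] t [-0.   -0.11 -0.08] w 35.6
23.09 62.0 z 184.04 184.06 f [0.4 0.1 4.8] t [-0.11 -0.09 -0.06] w 36.0
23.34 59.0 z 184.1 184.09 f [0.3 0.8 4.1] t [-0.07 -0.01 -0.04] w 36.2
23.59 56.0 z 184.13 184.13 f [-0.  -0.7  4.6] t [-0.02 -0.02 -0.05] w 36.4
23.84 53.0 z 184.19 184.13 f [-0.4  0.1  3.7] t [-0.03 -0.02 -0.06] w 36.5
24.09 50.0 z 184.2 184.17 f [0.1 0.2 3.8] t [-0.03 -0.03 -0.07] w 36.0
24.34 47.0 z 184.21 184.2 f [ 0.9 -1.6  3.7] t [-0.02 -0.01 -0.05] w 36.2
24.59 44.0 z 184.22 184.2 f [ 0.  -0.6  4.3] t [-0.    0.07 -0.02] w 36.1
24.84 41.0 z 184.26 184.27 f [ 0.2 -0.3  4. ] t [-0.01 -0.01 -0.04] w 36.3
25.09 38.0 z 184.29 184.28 f [-0.8  0.5  4.2] t [-0.04 -0.02 -0.09] w 36.2
25.34 35.0 z 184.33 184.25 f [ 0.2 -0.4  3.3] t [ 0.01 -0.1  -0.07] w 36.4
25.59 32.0 z 184.32 184.18 f [ 0.4 -0.4  2.4] t [-0.13 -0.07 -0.1 ] w 36.3
25.84 29.0 z 184.26 184.09 f [ 0.1 -0.8  1.9] t [-0.07 -0.09 -0.1 ] w 36.3
26.09 26.0 z 184.19 184.05 f [0.2 0.2 1.5] t [-0.1  -0.12 -0.06] w 36.4
26.34 23.0 z 184.09 183.95 f [-0.2 -0.6  1.3] t [-0.04 -0.04 -0.06] w 36.3
26.59 20.0 z 183.98 183.84 f [0.1 0.3 0.4] t [-0.09 -0.06 -0.07] w 36.2
```

```bash
python3 - <<'E'
from h import *
b=np.load('b.npy');z=.18398;a=20.;f=[0,0,.4]
while a>0:
    d=min(2.5,a);a-=d
    z-=np.clip((2-f[2])/20+.042*d,-.1,.3)*1e-3
    f=step(a,z,b)
    if abs(f[2])>12 or np.hypot(*f[:2])>10 or z<.1805: print('stop');break
s=get_state();im,d=vision.grab_frame('wrist');np.savez('e1.npz',im=im,d=d,tcp_pos=s['tcp_pos'],eef_rot=s['eef_rot']);cv2.imwrite('pics/e1.png',im)
im,_=vision.grab_frame('side');cv2.imwrite('pics/e1s.png',cv2.resize(im[80:240,180:380],(800,640))[:600])
E
```

```text
26.84 17.5 z 183.8 183.72 f [ 0.4 -1.7  0.1] t [-0.16 -0.05 -0.04] w 36.0
27.09 15.0 z 183.6 183.62 f [0.2 0.  1.3] t [-0.15  0.03 -0.08] w 36.1
27.34 12.5 z 183.46 183.49 f [ 0.3 -0.3  1.8] t [-0.14  0.01 -0.04] w 36.1
27.59 10.0 z 183.34 183.4 f [-0.1 -0.   2.2] t [-0.08  0.03 -0.05] w 36.4
27.84 7.5 z 183.25 183.31 f [-0.2 -0.7  1.9] t [-0.13 -0.01  0.02] w 36.1
28.09 5.0 z 183.14 183.19 f [-0.2 -0.8  3. ] t [-0.09 -0.01 -0.01] w 36.7
28.34 2.5 z 183.09 183.11 f [-1.2  0.2  2.3] t [-0.05 -0.02 -0.09] w 36.2
28.59 0.0 z 182.99 183.01 f [ 0.7 -0.   2.1] t [-0.15  0.01  0.  ] w 36.4
```

View pics/e1s.png

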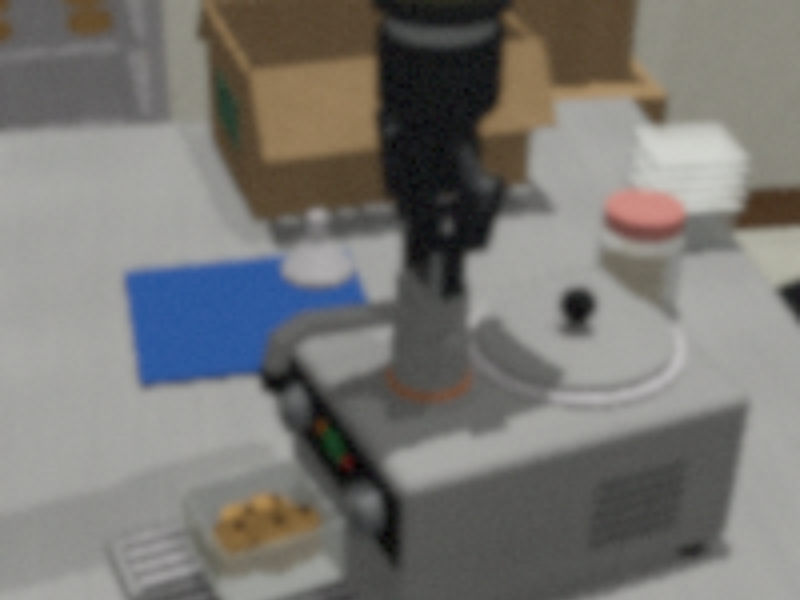

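The side view shows the spout seated on the ring with its arm forward over the tray side. I'll release, rise and check its heading.

```bash
python3 - <<'E'
from h import *
ctrl.ungrasp();ctrl.pause(.2);s=get_state();print(s['time'],s['width'],s['contact_force'].round(2))
ctrl.movel([*N,.31],max_speed=.15);ctrl.pause(.3)
s=get_state();im,d=vision.grab_frame('wrist');np.savez('e2.npz',im=im,d=d);cv2.imwrite('pics/e2.png',im);print(s['time'])
c=cam('wrist',s);W,u,v=cloud(c,d);x=W-[*N,0];ca,sa=np.cos(YD),np.sin(YD)
L=np.c_[x[:,0]*ca+x[:,1]*sa,-x[:,0]*sa+x[:,1]*ca,W[:,2]]
t=L[(L[:,2]>.22)&(L[:,2]<.235)&(np.hypot(L[:,0],L[:,1])<.035)];print('block',len(t),(t.min(0)+t.max(0))/2,t.max(0)-t.min(0),np.median(t[:,2]))
pts=[]
for lo in np.arange(-.12,-.02,.01):
    q=L[(L[:,0]>lo)&(L[:,0]<lo+.01)&(L[:,2]>.17)&(L[:,2]<.235)&(abs(L[:,1])<.04)]
    if len(q)>5:
        m=(q[:,1].min()+q[:,1].max())/2;pts.append((lo+.005,m));print(lo.round(2),m.round(4),q[:,1].mean().round(4),len(q),q[:,2].max().round(3))
pts=np.array(pts);p=np.polyfit(*pts.T,1);print('fit deg',np.degrees(p[0]),p)
E
```

```text
29.4333 0.085589312920358 [ 0.2  -0.48  1.1 ]
30.7333
block 1026 [0.00220074 0.00099634 0.2225014 ] [0.03459758 0.03243764 0.0049991 ] 0.22233347327745562
-0.12 0.0009 -0.0002 10 0.205
-0.11 0.0004 0.0002 110 0.21
-0.1 0.0009 0.0007 120 0.215
-0.09 0.0009 0.0007 163 0.216
-0.08 0.0008 0.0008 186 0.215
-0.07 0.0008 0.0008 185 0.214
-0.06 0.0003 0.0004 200 0.213
-0.05 0.0003 0.0004 202 0.211
-0.04 0.0003 0.0005 205 0.211
-0.03 0.0003 0.0004 171 0.211
fit deg -0.3424242146147816 [-0.00597643  0.0001778 ]
```

View pics/e2.png

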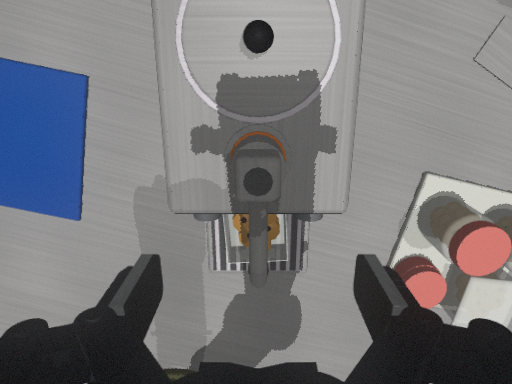

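```bash
python3 -c "
from station import *
ticket.close_job();print(get_state()['time'])"
```

```text
the job is handed in; nothing more can be done
the job is handed in; nothing more can be done
```

The spout is back on the dispenser, screwed down on its seal with the mouth pointing straight ahead, and the job is handed in at about 31 s of the 58 s allowed. No verdict was reported.

- **Fitting:** I gripped the spout by its flats and set it over the neck a quarter turn counter-clockwise of the front. It first touched at about 7 N. While turning, it dropped 5 mm onto the seal at about 74° before straight ahead.
- **Screwing on:** I turned it clockwise with about 2–4 N of downward pressure. The thread caught at about 35° before straight ahead, and I stopped at 0°, then let go and rose clear.
- **Last look:** The wrist camera put the arm within 0.4° of the dispenser's front and the mouth about 1 mm off centre. The spout's axis was within about 1 mm after correcting for a 2 mm camera offset.
- **Seal squeeze:** I put it at about 1.2–1.5 mm from how far the tool was drawn down; I had no direct reading of it.
- **Surroundings:** The tub on the drip tray, the lid and the jars in view looked undisturbed in the last picture. I did not measure their positions.
- **Disagreements:** The camera heights read about 1.3 mm low against the deck, and I allowed for that. The fingers also read up to 5.8 N upward while closing on the spout, probably from brushing its shoulder, with no visible effect.

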